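Latch the hold-down frame and index the dish slide one hole nearer the lamp

TASK

The mended dish sits under a wooden hold-down frame on the bench slide. First turn the steel turnbutton all the way round so that it lies over the edge of the frame, then pull up the black plunger knob, slide the section to the very next hole towards the lamp, and let the pin go fully home in that hole. Finish while still gripping the knob with the pin held fully home; do not let go, and leave the lamp, brush jar, bowl and pliers where they are.

Things in the scene. Friction and masses are not known exactly. Their poses are not given: they have to be found in the camera images.
- rail: Fixed base of the bench slide: plywood board 250 x 430 x 17 mm with two aluminium guides and, along its robot side, a steel strip with five square 12 mm holes. Origin at the centre of its underside on the table; y runs along the slide (the sliding direction), z up. The strip's centre line is at x = -100 mm, its top at z = 35 mm; the holes are at y = -90, -45, 0, 45 and 90 mm. It cannot move on the table.
- section (a joint): Position (m) of the sliding section along the base's +y: 0 at the middle hole, where it starts locked (about 2 mm of play); limits -0.1 to 0.1. Pulling it takes about 2 to 3 N once the pin is out. The section is a wooden board 155 x 210 mm (top at z = 42 mm) that carries the dish, the frame, the turnbutton and, on a steel lug towards the robot, the plunger.
- plunger_knob (a point): Centre of the black plunger knob: an upright cylinder 24 mm in diameter and 28 mm tall (base-frame z = 68 to 96 mm when home, this point at z = 82 mm). It lies on the pin's axis, at base-frame x = -100 mm, y = the section's position, and rises with the plunger. The steel housing below it is 20 mm in diameter; the lug's top is at z = 48 mm.
- plunger (a joint): Height (m) by which the plunger is pulled up: 0 = pin fully home in a hole (12 mm deep), 0.012 = pin tip level with the strip's top (it rests there between holes), 0.022 = upper stop. A spring pushes it down, 4.5 N when home to 8 N at the top; the pin is 8 mm in diameter with a round tip.
- turnbutton_grip (a point): Point on the turnbutton's upright pivot axis, at the middle of its thumb wing, base-frame z = 81 mm. The turnbutton is a steel bar 62 mm long and 12 mm thick whose wing, 40 mm long and 12 mm thick, stands up to z = 94 mm. It is carried by the section, at x = 5 mm, y = 85 mm + the section's position in the base frame. The frame's top beside it is at z = 54 mm.
- turnbutton (a joint): Angle (rad) of the turnbutton: at 0 its bar lies along the base's x, clear of the frame; it turns clockwise seen from above to a stop at 1.571, where the bar lies along the base's y with one end over the frame's edge. It stays where it is left (about 0.04 N m of friction).
- frame (a joint): Lift angle (rad) of the wooden hold-down frame (136 x 136 x 12 mm, around the dish): 0 = lying flat, where it starts and must stay. Hinged on the side away from the turnbutton.
- lamp: Black bench lamp with a round base 100 mm in diameter, a bent stem and a cone shade, 250 mm tall, loose, standing past one end of the slide (either end). Origin at the centre of its underside.
- brush_jar: Terracotta jar 72 mm in diameter and 100 mm tall with brushes, 180 mm over all, loose, past the other end of the slide. Origin at the centre of its underside.
- bowl: Small blue bowl 90 mm in diameter, 45 mm tall, loose, to the robot's right. Origin under its centre.
- pliers: Red-handled pliers 155 mm long lying on the table to the robot's left, loose. Origin at the pivot, on the table.
Mind the look-alikes: they are no part of the job. Several things have the shape of the lamp; the one meant has the colours described above.

How it is judged:
On the way, in this order (a step that is already met when the one before it is completed fails the run):
1. the turnbutton is turned over the frame's edge while the section is still locked in its first hole (value of joint turnbutton above 1.3 rad and value of joint each of plunger, section below 0.004 m and value of joint section above -0.004 m), for 0.2 s.
2. the plunger is pulled until the pin is clear of the strip (value of joint plunger above 0.011 m), for 0.1 s.
3. the section is one hole nearer the lamp with the pin fully home (((y of lamp in the frame of rail above 0 m and value of joint section between 0.041 and 0.049 m) or (y of lamp in the frame of rail below 0 m and value of joint section between -0.049 and -0.041 m)) and value of joint plunger below 0.003 m), for 0.2 s.
At the end, for the whole second after the job is handed in: The section stands within 4 mm of the next hole on the lamp's side (45 mm from the start), the plunger is within 3 mm of fully home, the turnbutton is turned at least 1.3 rad over the frame, the frame lies flat (under 0.08 rad), and the fingers still hold the plunger knob with more than 2 N (all of step 3 and value of joint turnbutton above 1.3 rad and value of joint frame below 0.08 rad and contact force between the fingers and plunger above 2 N and velocity of joint section between -0.01 and 0.01 m/s); the arm keeps its last pose, push and grip.
It fails at once if lamp shifted by more than 30 mm (distance of lamp from where it was at the start of the episode above 0.03 m).
It fails at once if brush jar shifted by more than 30 mm (distance of brush_jar from where it was at the start of the episode above 0.03 m).
It fails at once if bowl shifted by more than 30 mm (distance of bowl from where it was at the start of the episode above 0.03 m).
It fails at once if pair of pliers shifted by more than 30 mm (distance of pliers from where it was at the start of the episode above 0.03 m).
It also fails if it takes over 56 s, if anything falls off the work surface, if the arm or the gripper's body presses on something with over 40 N, if the wrist force passes 120 N, or if a joint passes its speed limit or range.

ROBOT

A 7-joint arm with a two-finger parallel gripper is mounted at the origin on the work surface. World frame = base frame: x ahead of the robot, y to its left, z up, the work surface at z = 0. Lengths are in m, angles in rad, forces in N, time in s.
With the tool pointing down it reaches from about 0.35 to 0.9 m from the base axis. Payload 7.2 kg.
Tool frame: the origin (TCP) lies at the very end of the fingers, on their centre line; the grasp point (between the pads) lies 19 mm behind it; z points along the fingers, y is the direction in which the jaws open and shut (so a half turn about z gives the same grasp; the last joint's range is limited). The gripper opens to 88 mm and grips with 3 to 60 N. Pads are 20 mm wide; open, the fingers measure 115 mm over their backs; the gripper's body (75 mm by 178 mm) begins 61 mm behind the grasp point.
Start: joints at [-1.317, 0.411, -0.013, 1.596, 0.006, 1.134, -0.082], TCP at [0.198, 0.593, 0.223] pointing down, gripper open.
Joint ranges: [-2.95, 2.95], [-0.29, 1.99], [-1.47, 1.44], [0.14, 2.54], [-1.03, 4.17], [0.13, 1.85], [-2.86, 2.86]. Speed limits (rad/s): [2.39, 2.39, 3.01, 3.01, 3.14, 3.14, 3.14].

INTERFACE

Orientations are given as a unit quaternion [w, x, y, z].
In Python, from cell import env gives the robot as it stands.
- The arm moves only by the shell command python3 -m jog 'ROWS' [FORCE]. ROWS is JSON, a list of rows, each an object with "gripper": the closure, from -1 (fully open) to 1 (shut), so that 0 is half open; "slide": the shift along the world's x, y, z scaled (see below), a list of three; "spin": the turn about the world's z scaled (see below). A call has 1 to 10 rows; each row is the pose to reach, as a shift and turn from the pose measured when the call began, turning the shorter way round; what a row does not reach only later rows make up. The controller multiplies each number of a shift by 10 cm and each number of a turn by pi rad. A row lasts 1/8 s, in which the tool goes at most 62.5 mm and 10.7 degrees, less where a joint would pass 70% of its speed; a pose out of reach is approached as far as the arm can. A call with a number of a shift or a turn outside -1 to 1 is refused whole. A call with a gripper value outside its range is refused whole. The fingers move at their own pace and stop on an object; FORCE is the grip in N (left out, the last holds). Time passes only in rows, so rows that repeat a pose let the fingers close. It gives the time, the measured TCP pose, the force and the opening at its end, in the units of the state.
- env.get_obs(): the state, without advancing time (a new reading comes with each control period).
- env.capture(name): name is "side" or "top"; returns a dict with "color" (420x560x3 uint8, red, green, blue), "depth" (420x560 float32, m along the optical axis (not along the pixel's ray), 0 where there is no reading), "fovy" (degrees; the focal length in pixels is half the picture's height over the tangent of half this angle, whatever the lens; pixels are square), "cx", "cy" (the principal point, pixels), "xyz" and "rotation" of the camera in the world. Camera axes: x right, y down, z forward; pixel columns grow to the right and rows downward; lengths in m; the calibration is good to about 2 mm. A picture is of the moment at which its call begins.
- env.finish_job(): hands the job in, once; it reports no verdict.
The state is a dict: "t": time; "q": joint angles; "joint_velocities": joint speeds; "joint_torque": joint torques, N m; "eef_pos": TCP position; "tcp_rot": TCP orientation; "contact_force": force on the tool from outside, world axes, zero at the start; "wrist_torque": the same for the moment, N m; "gripper_width": opening from 0.0 (shut) to 1.0 (fully open).
Only numpy, scipy, OpenCV 4.12 (cv2) and the standard library are available. Lean on these libraries where they do the work, as an engineer would, in place of code of your own. Each camera call takes 0.05 s, during which the arm holds its last target. There are 200 camera calls.

## Working session

There is one attempt and no reset: what is moved stays moved. The work goes in short steps, Python scripts to look and compute and a shell command to move; the robot and the scene stay as the last step left them, time stands still between calls to the robot, and variables do not carry over. Pictures are saved under pics/ and viewed, about 8 in all and at most 12, crops included, and the job is handed in when it is done.

```bash
mkdir -p pics; cat > h.py <<'E'
import numpy as np,cv2
from cell import env
def cap(n):
    c=env.capture(n); return c
def pts(c):
    H,W=c["depth"].shape; f=H/2/np.tan(np.radians(c["fovy"])/2)
    u,v=np.meshgrid(np.arange(W),np.arange(H)); d=c["depth"]
    P=np.stack([(u-c["cx"])*d/f,(v-c["cy"])*d/f,d],-1)
    return P@np.array(c["rotation"]).reshape(3,3).T+np.array(c["xyz"])
def save(c,name): cv2.imwrite("pics/"+name,c["color"][:,:,::-1])
E
python3 - <<'E'
from h import *
for n in("top","side"):
    c=cap(n); save(c,n+"0.png"); np.savez(n+"0.npz",P=pts(c),col=c["color"]); print(n,c["xyz"],c["fovy"],c["rotation"])
o=env.get_obs(); print(o)
E
```

```text
Traceback (most recent call last):
  File "h.py", line 9, in pts
    return P@np.array(c["rotation"]).reshape(3,3).T+np.array(c["xyz"])
             ~~~~~~~~~~~~~~~~~~~~~~~~~~~~~~~^^^^^
ValueError: cannot reshape array of size 4 into shape (3,3)
```

View pics/top0.png

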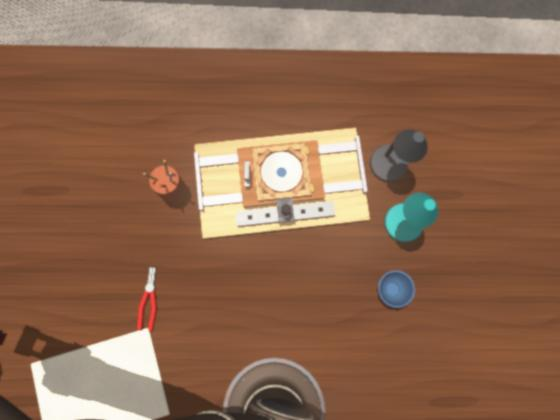

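The top view shows the rail centred near (281,182), with the knob at (286,210), the turnbutton at (248,174), the black lamp on the right at (390,160) and a teal look-alike at (405,220). The jar is on the left.

```bash
sed -i 's/^import numpy.*/&\nfrom scipy.spatial.transform import Rotation as Ro/; s/np.array(c\["rotation"\]).reshape(3,3).T/Ro.from_quat(np.array(c["rotation"])[[1,2,3,0]]).as_matrix().T/' h.py
python3 - <<'E'
from h import *
for n in("top","side"):
    c=cap(n); save(c,n+"0.png"); P=pts(c); np.savez(n+"0.npz",P=P,col=c["color"]); print(n,c["xyz"],c["fovy"],c["rotation"])
    if n=="top":
        for u,v in[(286,210),(248,174),(390,162),(396,290),(281,172),(203,147),(205,236),(358,131),(368,220),(250,216),(268,215),(303,211),(321,209),(100,100)]: print(u,v,P[v,u].round(4))
        I=c["color"][110:250,180:440]; cv2.imwrite("pics/crop0.png",cv2.resize(I[:,:,::-1],None,fx=3,fy=3,interpolation=cv2.INTER_CUBIC))
print(env.get_obs())
E
```

```text
top [0.25670071 0.01826897 1.23112755] 47.1035175647635 [-0.05887249  0.70712861 -0.70065771  0.07471233]
286 210 [ 0.4731 -0.025   0.0965]
248 174 [0.5623 0.0679 0.0918]
390 162 [ 0.62   -0.3014  0.0166]
396 290 [ 0.2881 -0.3081  0.0019]
281 172 [ 0.5808 -0.0138  0.0464]
203 147 [0.6544 0.1906 0.0153]
205 236 [0.419  0.1769 0.0163]
358 131 [ 0.7103 -0.222   0.0008]
368 220 [ 0.4658 -0.2404  0.0092]
250 216 [0.4719 0.064  0.015 ]
268 215 [0.4744 0.018  0.0187]
303 211 [ 0.4855 -0.0715  0.0202]
321 209 [ 0.4923 -0.1184  0.0145]
100 100 [0.7852 0.4722 0.0056]
side [ 0.18144309 -0.74553478  0.9909873 ] 44.77489844305147 [-0.35025789  0.91705744 -0.17683908  0.07108446]
{'t': 0.15, 'q': array([-1.31718749,  0.41171412, -0.01268532,  1.59683006,  0.00561312,
        1.13429702, -0.08221454]), 'joint_velocities': array([ 0.0012737 , -0.00102595,  0.00046496, -0.00277519, -0.00088272,
       -0.00318765,  0.00180137]), 'joint_torque': array([ 1.58117880e-03, -5.88333678e+01,  6.42460138e-01, -2.91290170e+01,
       -5.36546088e-02,  1.57504150e-02,  1.18275175e-04]), 'eef_pos': array([0.19760744, 0.59253951, 0.22201257]), 'tcp_rot': array([-4.38805030e-05,  1.60215872e-01,  9.87081814e-01, -6.04926523e-04]), 'contact_force': array([ 0.30818924,  0.85309063, -0.6086379 ]), 'wrist_torque': array([ 0.00397854, -0.00999512, -0.02241091]), 'gripper_width': 1.0014727970362365}
```

View pics/crop0.png

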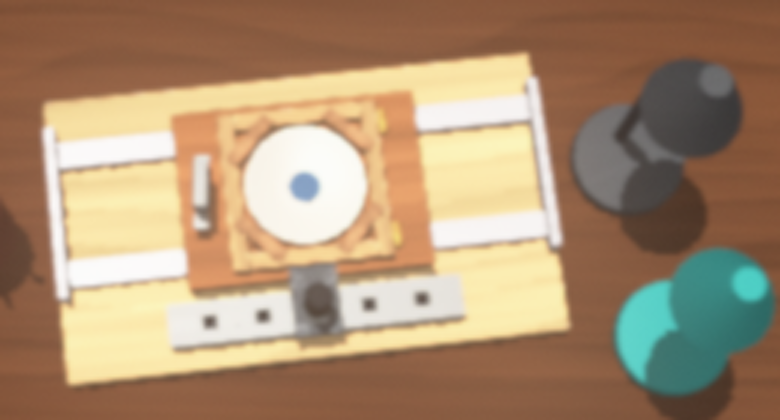

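View pics/side0.png

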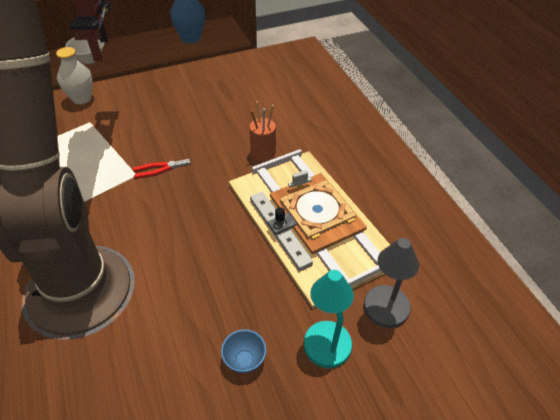

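```bash
python3 - <<'E'
from h import *
from scipy.optimize import least_squares
d=np.load("top0.npz");P=d["P"];X=P[110:250,180:380].reshape(-1,3); C=d["col"][110:250,180:380].reshape(-1,3).astype(int)
def show(n,m):
    A=X[m]; print(n,len(A),A.mean(0).round(4),(A.max(0)-A.min(0)).round(3), 'med',np.median(A,0).round(4)); return A
k=show("knob",(X[:,2]>.088)&(np.hypot(X[:,0]-.473,X[:,1]+.025)<.025))
w=show("wing",(X[:,2]>.082)&(np.hypot(X[:,0]-.562,X[:,1]-.068)<.04))
u,s,v=np.linalg.svd((w-w.mean(0))[:,:2]);print("wing dir",v[0],np.degrees(np.arctan2(v[0][1],v[0][0])))
s2=show("strip",(X[:,2]>.022)&(X[:,2]<.045)&(C.min(1)>130)&(X[:,0]<.52)&(np.abs(X[:,1])<.2))
r=cv2.minAreaRect(s2[:,:2].astype(np.float32)*1000);print(r)
e=(k.mean(0)+0)[:2];v=w.mean(0)[:2]-e;print("yaw kw",np.degrees(np.arctan2(v[1],v[0])-np.arctan2(85,105)),np.hypot(*v),np.hypot(105,85))
# side
Q=np.load("side0.npz");S=Q["P"]
A=S[200:235,265:300].reshape(-1,3);A=A[A[:,2]>.07];print("side knob",len(A),A.mean(0),A.max(0),A.min(0))
A=S[160:200,280:320].reshape(-1,3);A=A[A[:,2]>.07];print("side wing",len(A),A.mean(0),A.max(0),A.min(0))
o=env.get_obs();R=Ro.from_quat(np.array(o["tcp_rot"])[[1,2,3,0]]).as_matrix();print("jaw",np.degrees(np.arctan2(R[1,1],R[0,1])))
E
```

```text
knob 75 [ 0.4766 -0.0252  0.0959] [0.023 0.022 0.012] med [ 0.4763 -0.025   0.0957]
wing 87 [0.5691 0.0712 0.0924] [0.04  0.012 0.019] med [0.5682 0.0707 0.0927]
wing dir [-0.99932185  0.0368218 ] 177.88978900223285
strip 1579 [0.4827 0.0152 0.0334] [0.102 0.395 0.023] med [0.4814 0.0279 0.0344]
((469.439453125, -2.41302490234375), (101.54766845703125, 394.8155822753906), 0.10966101288795471)
yaw kw 7.198341304330633 0.13356650260655392 135.09256086106296
side knob 133 [ 0.46321548 -0.06226239  0.13112449] [ 0.49025602 -0.01457443  0.9909873 ] [ 0.18144309 -0.74553478  0.07152052]
side wing 170 [0.55448854 0.03509097 0.12353258] [0.59954842 0.07977412 0.9909873 ] [ 0.18144309 -0.74553478  0.07015788]
jaw 71.56114007476154
```

The wing is at about (0.568, 0.071), with its top at 0.094. The knob is at (0.476, -0.025). The rail yaw is about 7°, and the lamp lies on the rail's -y side.

```bash
python3 -m jog '[{"gripper":-1,"slide":[0.7,-1,0],"spin":0},{"gripper":-1,"slide":[0.7,-1,0],"spin":0.06},{"gripper":-1,"slide":[0.7,-1,0],"spin":0.12}]'
for i in 1 2 3 4; do python3 -m jog '[{"gripper":-1,"slide":[0.35,-0.5,0],"spin":0},{"gripper":-1,"slide":[0.7,-1,0],"spin":0},{"gripper":-1,"slide":[0.7,-1,0],"spin":0}]' | tail -1; done
python3 - <<'E'
from h import *
o=env.get_obs();R=Ro.from_quat(np.array(o["tcp_rot"])[[1,2,3,0]]).as_matrix();print(o["t"],o["eef_pos"],"jaw",np.degrees(np.arctan2(R[1,1],R[0,1])),R[:,2],o["contact_force"])
E
```

```text
t: 0.52
eef_pos: [0.2715, 0.4884, 0.2221]
tcp_rot: [0.001, -0.026, 1.0, -0.002]
contact_force: [-1.1, 0.8, -0.3]
gripper_width: 1.001
gripper_width: 0.999
gripper_width: 1.001
gripper_width: 1.002
gripper_width: 0.998
2.025 [0.56046011 0.07456925 0.2218386 ] jaw 91.53211966884415 [ 0.0047294  -0.00873839 -0.99995064] [-0.48548124  0.63276594  0.00555237]
```

```bash
python3 -m jog '[{"gripper":-0.2,"slide":[0.075,-0.035,0],"spin":0.01},{"gripper":-0.2,"slide":[0.075,-0.035,-0.5],"spin":0.01},{"gripper":-0.2,"slide":[0.075,-0.035,-0.8],"spin":0.01},{"gripper":-0.2,"slide":[0.075,-0.035,-0.8],"spin":0.01}]'
python3 - <<'E'
from h import *
c=cap("top");save(c,"t1.png");cv2.imwrite("pics/t1c.png",cv2.resize(c["color"][110:270,180:400][:,:,::-1],None,fx=3,fy=3))
c=cap("side");cv2.imwrite("pics/s1c.png",cv2.resize(c["color"][80:300,200:420][:,:,::-1],None,fx=2.5,fy=2.5))
E
```

```text
t: 2.52
eef_pos: [0.5657, 0.0737, 0.1396]
tcp_rot: [-0.0, -0.031, 1.0, -0.004]
contact_force: [-0.4, 0.9, 0.3]
gripper_width: 0.608
```

View pics/s1c.png

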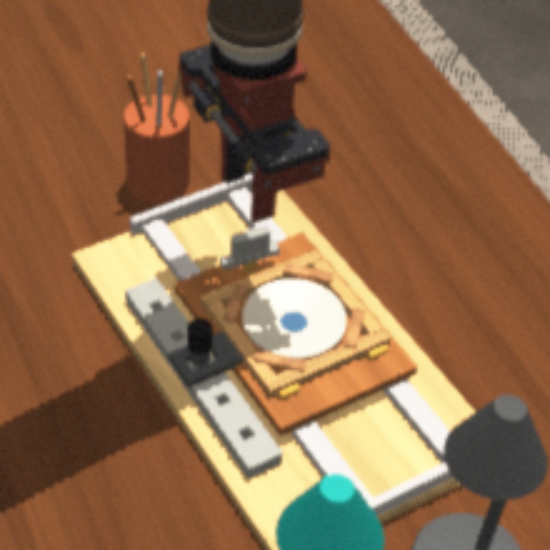

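The side crop shows the open fingers above the wing at (252,240) with nothing in the way. Next I descend and grip.

```bash
python3 -m jog '[{"gripper":-0.2,"slide":[0.03,-0.03,-0.3],"spin":0.01},{"gripper":-0.2,"slide":[0.03,-0.03,-0.6],"spin":0.01},{"gripper":-0.2,"slide":[0.03,-0.03,-0.76],"spin":0.01},{"gripper":-0.2,"slide":[0.03,-0.03,-0.76],"spin":0.01}]'
python3 -m jog '[{"gripper":1,"slide":[0,0,0],"spin":0},{"gripper":1,"slide":[0,0,0],"spin":0},{"gripper":1,"slide":[0,0,0],"spin":0},{"gripper":1,"slide":[0,0,0],"spin":0},{"gripper":1,"slide":[0,0,0],"spin":0},{"gripper":1,"slide":[0,0,0],"spin":0}]' 12
python3 - <<'E'
from h import *
c=cap("side");cv2.imwrite("pics/s2c.png",cv2.resize(c["color"][80:300,200:420][:,:,::-1],None,fx=2.5,fy=2.5))
E
```

```text
t: 3.12
eef_pos: [0.571, 0.0704, 0.0666]
tcp_rot: [0.002, -0.046, 0.999, -0.004]
contact_force: [-0.3, -0.5, -0.2]
gripper_width: 0.6
t: 3.88
eef_pos: [0.5713, 0.0709, 0.0669]
tcp_rot: [0.003, -0.046, 0.999, -0.004]
contact_force: [-0.3, 2.2, 3.8]
gripper_width: 0.139
```

View pics/s2c.png

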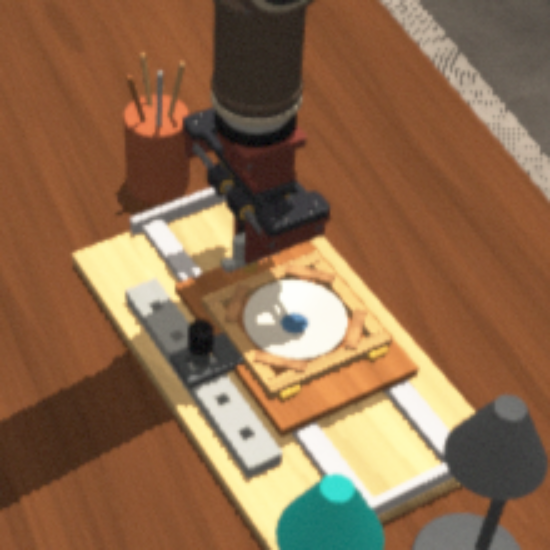

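Opening is 12.2 mm, which matches the wing thickness. Now I turn it clockwise.

```bash
python3 -m jog '[{"gripper":1,"slide":[0,0,0],"spin":-0.05},{"gripper":1,"slide":[0,0,0],"spin":-0.1},{"gripper":1,"slide":[0,0,0],"spin":-0.15},{"gripper":1,"slide":[0,0,0],"spin":-0.2},{"gripper":1,"slide":[0,0,0],"spin":-0.25},{"gripper":1,"slide":[0,0,0],"spin":-0.25}]' 20
python3 -m jog '[{"gripper":1,"slide":[0,0,0],"spin":-0.05},{"gripper":1,"slide":[0,0,0],"spin":-0.1},{"gripper":1,"slide":[0,0,0],"spin":-0.15},{"gripper":1,"slide":[0,0,0],"spin":-0.2},{"gripper":1,"slide":[0,0,0],"spin":-0.24},{"gripper":1,"slide":[0,0,0],"spin":-0.24},{"gripper":1,"slide":[0,0,0],"spin":-0.24}]'
python3 - <<'E'
from h import *
o=env.get_obs();R=Ro.from_quat(np.array(o["tcp_rot"])[[1,2,3,0]]).as_matrix();print(o["t"],o["eef_pos"],"jaw",np.degrees(np.arctan2(R[1,1],R[0,1])),o["wrist_torque"],o["q"])
E
```

```text
t: 4.68
eef_pos: [0.5715, 0.0713, 0.067]
tcp_rot: [0.001, 0.339, 0.941, -0.004]
contact_force: [0.6, 2.8, 1.5]
gripper_width: 0.14
t: 5.55
eef_pos: [0.5721, 0.0714, 0.067]
tcp_rot: [-0.0, 0.66, 0.751, -0.004]
contact_force: [4.1, 1.8, -1.3]
gripper_width: 0.136
5.55 [0.5720902  0.07143046 0.06699669] jaw 7.400438615529641 [ 0.54348737 -1.0540058  -0.03686118] [-0.64512813  0.57418095  0.59600315  1.88769641 -0.42455145  0.81529449
  0.30426119]
```

Jaw is at 7.4°, so the wing lies along the rail's y. Now release, rise, move over the knob and look.

```bash
python3 -m jog '[{"gripper":-0.3,"slide":[0,0,0],"spin":0},{"gripper":-0.3,"slide":[0,0,0],"spin":0},{"gripper":-0.3,"slide":[0,0,0],"spin":0},{"gripper":-0.3,"slide":[0,0,0.5],"spin":0},{"gripper":-0.3,"slide":[0,0,0.9],"spin":0},{"gripper":-0.3,"slide":[0,0,0.9],"spin":0}]'
python3 -m jog '[{"gripper":-0.3,"slide":[-0.5,-0.5,0],"spin":0.05},{"gripper":-0.3,"slide":[-0.95,-0.965,0],"spin":0.1},{"gripper":-0.3,"slide":[-0.95,-0.965,0],"spin":0.15},{"gripper":-0.3,"slide":[-0.95,-0.965,0],"spin":0.2},{"gripper":-0.3,"slide":[-0.95,-0.965,0],"spin":0.25},{"gripper":-0.3,"slide":[-0.95,-0.965,0],"spin":0.3},{"gripper":-0.3,"slide":[-0.95,-0.965,0],"spin":0.35},{"gripper":-0.3,"slide":[-0.95,-0.965,0],"spin":0.4},{"gripper":-0.3,"slide":[-0.95,-0.965,0],"spin":0.45},{"gripper":-0.3,"slide":[-0.95,-0.965,0],"spin":0.5}]'
python3 - <<'E'
from h import *
o=env.get_obs();R=Ro.from_quat(np.array(o["tcp_rot"])[[1,2,3,0]]).as_matrix();print(o["t"],o["eef_pos"],"jaw",np.degrees(np.arctan2(R[1,1],R[0,1])),R[:,2])
c=cap("side");cv2.imwrite("pics/s3c.png",cv2.resize(c["color"][80:300,200:420][:,:,::-1],None,fx=2.5,fy=2.5))
S=pts(c)[190:240,255:300].reshape(-1,3);I=c["color"][190:240,255:300].reshape(-1,3)
m=(S[:,2]>.07)&(S[:,2]<.1)&(np.hypot(S[:,0]-.476,S[:,1]+.025)<.03);print(m.sum(),S[m].max(0),S[m].min(0))
E
```

```text
t: 6.3
eef_pos: [0.5738, 0.0713, 0.1599]
tcp_rot: [0.001, 0.66, 0.751, -0.002]
contact_force: [0.0, -0.0, 0.2]
gripper_width: 0.65
t: 7.55
eef_pos: [0.4779, -0.0252, 0.1588]
tcp_rot: [0.001, -0.067, 0.998, -0.0]
contact_force: [-0.9, -0.0, 0.2]
gripper_width: 0.653
7.55 [ 0.47787957 -0.0251514   0.15881679] jaw 97.72621250790176 [ 2.66033976e-03 -7.67266325e-04 -9.99996167e-01]
124 [ 0.49040093 -0.01533635  0.0999963 ] [ 0.46734917 -0.04002336  0.07002153]
```

View pics/s3c.png

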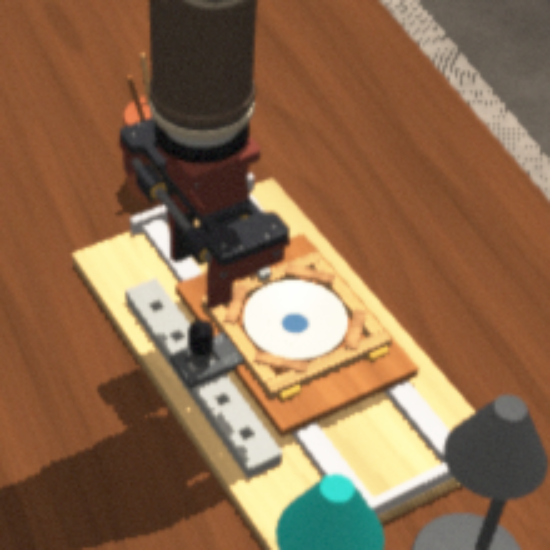

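The turnbutton's end now shows at (265,272) over the frame edge, and the fingers are above the knob. Descend and grip.

```bash
python3 -m jog '[{"gripper":-0.2,"slide":[0,-0.01,-0.4],"spin":0},{"gripper":-0.2,"slide":[0,-0.01,-0.75],"spin":0},{"gripper":-0.2,"slide":[0,-0.01,-0.95],"spin":0},{"gripper":-0.2,"slide":[0,-0.01,-0.95],"spin":0}]'
python3 -m jog '[{"gripper":1,"slide":[0,0,0],"spin":0},{"gripper":1,"slide":[0,0,0],"spin":0},{"gripper":1,"slide":[0,0,0],"spin":0},{"gripper":1,"slide":[0,0,0],"spin":0},{"gripper":1,"slide":[0,0,0],"spin":0},{"gripper":1,"slide":[0,0,0],"spin":0}]' 30
python3 - <<'E'
from h import *
c=cap("top");P=pts(c);X=P[110:250,180:380].reshape(-1,3)
m=(X[:,2]>.082)&(X[:,2]<.1)&(np.hypot(X[:,0]-.57,X[:,1]-.071)<.03);A=X[m];print(m.sum(),A.mean(0),np.ptp(A,axis=0))
cv2.imwrite("pics/t4c.png",cv2.resize(c["color"][110:250,180:380][:,:,::-1],None,fx=3,fy=3))
E
```

```text
t: 8.1
eef_pos: [0.4761, -0.0264, 0.0621]
tcp_rot: [-0.001, -0.07, 0.998, -0.001]
contact_force: [-0.4, 0.3, 0.6]
gripper_width: 0.601
t: 8.85
eef_pos: [0.4766, -0.0263, 0.0627]
tcp_rot: [-0.0, -0.07, 0.998, -0.001]
contact_force: [-0.9, -0.2, 5.7]
gripper_width: 0.267
93 [0.56989704 0.06986956 0.09232479] [0.01589961 0.03892245 0.01686498]
```

View pics/t4c.png

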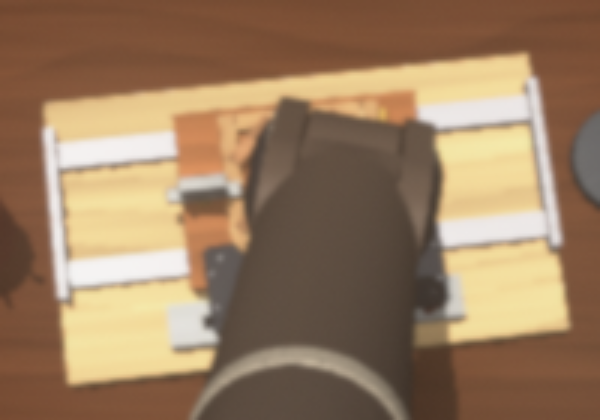

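The wing at (203,190) now lies along the slide, and the knob is gripped at 23.5 mm. Pull up.

```bash
python3 -m jog '[{"gripper":1,"slide":[0,0,0.06],"spin":0},{"gripper":1,"slide":[0,0,0.12],"spin":0},{"gripper":1,"slide":[0,0,0.17],"spin":0},{"gripper":1,"slide":[0,0,0.17],"spin":0},{"gripper":1,"slide":[0,0,0.17],"spin":0}]' 40
```

```text
t: 9.52
eef_pos: [0.4765, -0.0263, 0.0796]
tcp_rot: [-0.0, -0.07, 0.998, -0.001]
contact_force: [2.2, 0.0, -6.7]
gripper_width: 0.268
```

Pull force is 6.7 N against the expected ~7 N, so no slip. Slide 45 mm towards the lamp.

```bash
python3 -m jog '[{"gripper":1,"slide":[0.008,-0.06,0],"spin":0},{"gripper":1,"slide":[0.018,-0.14,0],"spin":0},{"gripper":1,"slide":[0.028,-0.22,0],"spin":0},{"gripper":1,"slide":[0.038,-0.3,0],"spin":0},{"gripper":1,"slide":[0.048,-0.37,0],"spin":0},{"gripper":1,"slide":[0.054,-0.42,0],"spin":0},{"gripper":1,"slide":[0.058,-0.446,0],"spin":0},{"gripper":1,"slide":[0.058,-0.446,0],"spin":0},{"gripper":1,"slide":[0.058,-0.446,0],"spin":0}]'
```

```text
t: 10.65
eef_pos: [0.482, -0.0715, 0.0795]
tcp_rot: [-0.001, -0.07, 0.998, -0.001]
contact_force: [-0.2, -1.5, -8.8]
gripper_width: 0.263
```

```bash
python3 -m jog '[{"gripper":1,"slide":[0,0.003,-0.05],"spin":0},{"gripper":1,"slide":[0,0.003,-0.1],"spin":0},{"gripper":1,"slide":[0,0.003,-0.15],"spin":0},{"gripper":1,"slide":[0,0.003,-0.175],"spin":0},{"gripper":1,"slide":[0,0.003,-0.175],"spin":0},{"gripper":1,"slide":[0,0.003,-0.175],"spin":0}]'
python3 - <<'E'
from h import *
c=cap("side");cv2.imwrite("pics/s5c.png",cv2.resize(c["color"][80:300,200:420][:,:,::-1],None,fx=2.5,fy=2.5))
c=cap("top");X=pts(c)[110:250,180:380].reshape(-1,3)
m=(X[:,2]>.082)&(X[:,2]<.1)&(np.hypot(X[:,0]-.576,X[:,1]-.027)<.025);A=X[m];print(m.sum(),A.mean(0),np.ptp(A,axis=0))
print(env.get_obs()["contact_force"])
E
```

```text
t: 11.4
eef_pos: [0.4821, -0.0713, 0.0627]
tcp_rot: [-0.0, -0.07, 0.998, -0.001]
contact_force: [-3.2, -1.0, 6.3]
gripper_width: 0.264
92 [0.57532539 0.02512601 0.0918634 ] [0.01529032 0.03683345 0.0149103 ]
[-2.54527588 -1.73236935  6.32358487]
```

View pics/s5c.png

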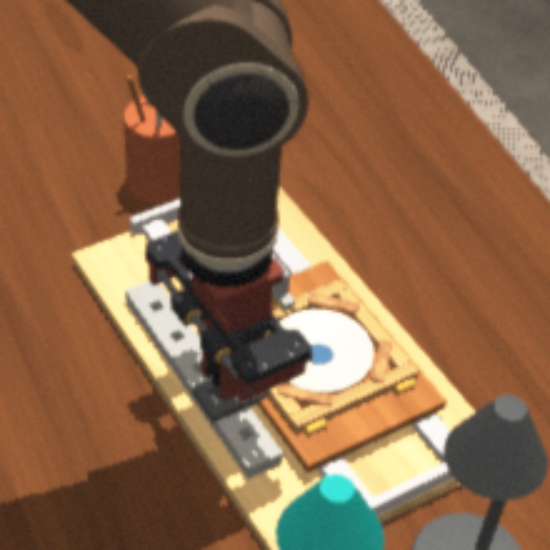

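The section moved 45.0 mm (wing (+5.4, -44.7) mm), and the TCP is back at its home height of 62.7 mm. The side crop shows the section shifted towards the black lamp and everything else in place. Hold briefly, then hand in.

```bash
python3 -m jog '[{"gripper":1,"slide":[0,0,-0.01],"spin":0},{"gripper":1,"slide":[0,0,-0.01],"spin":0},{"gripper":1,"slide":[0,0,-0.01],"spin":0},{"gripper":1,"slide":[0,0,-0.01],"spin":0}]'
python3 -c "
from cell import env
print(env.finish_job())"
```

```text
t: 12.0
eef_pos: [0.4821, -0.0713, 0.0626]
tcp_rot: [-0.0, -0.07, 0.998, -0.0]
contact_force: [-6.4, -1.8, 9.1]
gripper_width: 0.268
the job is handed in; nothing more can be done
None
```

I finished all the steps and handed the job in at about 12 s. The robot is still gripping the knob with the pin held home, and no verdict was reported.

- **Turnbutton:** I turned it about 87° clockwise, until its wing lay along the slide. The top camera confirmed this, and the side view showed its end over the frame's edge.
- **Plunger and section:** I pulled the knob up 17 mm, slid the section towards the black lamp, and lowered the pin into the next hole. The camera measured the section's move as 45.0 mm; the arm's own reading before lowering was 45.5 mm.
- **Final state:** The tool is back at the height where it first gripped the knob (62.6 mm against 62.7 mm), so the pin is home and not resting on the strip. It reads 9 N upward from pressing lightly down, and the 40 N grip is closed on 23.6 mm, against a 24 mm knob.
- **Other objects:** In the last side view the black lamp and brush jar stood where they were and the frame lay flat. The bowl and pliers were outside that view, but the arm did not go near them.

One early reading disagreed: the wing first appeared about 9° off the rail's direction. It gripped cleanly and turned to line up with the slide, so I put that down to image noise or a small starting angle.

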